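# Load the padlock carousel and shut its lid

## Task

Put the loose brass padlock away in the rotary padlock caddy: turn the caddy's knob, click by click, until the yellow end of the knob points squarely at the opening in the deck and the one empty bay has clicked into place under it. Then lower the padlock into that bay rather than dropping it from a height, and fold the orange lid fully shut over it. Leave the dumbbell, push-up handle, clip collar and dish where they are.

Things in the scene. Friction and masses are not known exactly. Their poses are not given: they have to be found in the camera images.
- caddy: Fixed blue box with an aluminium deck, 276 x 276 x 60 mm, the padlock caddy. Origin under its centre, z up. The knob stands on the axis through the origin. The opening in the deck is centred 91.5 mm along -x from the axis, the orange lid hinged on the opening's +y side.
- opening (a point): Centre of the opening in the caddy's deck, level with the deck's top, 60 mm above the counter; axes as the caddy's. The opening is 75 mm along x, 74 mm along y; the deck 4 mm thick. The turret's bay below has its floor 26 mm under the deck's top, with white dividers reaching to 7 mm under it at the sides, converging towards the knob.
- turret (a joint): Angle of the five-bay turret and its knob, rad, anticlockwise from above. Turns either way; clicks into a sprung detent every 72 degrees, at multiples of 1.2566; let go in between it snaps to the nearer. At 0, or equally 6.283, the yellow end points at the opening and the empty bay is under it; the other four bays are full. Passing a click takes about 0.3 N m.
- knob_grip (a point): Grip point of the turret's knob, on its axis, 84 mm above the counter. The knob is an upright bar 62 mm long (this frame's x), 14 mm thick (y), its top 97 mm above the counter, on a black disc 68 mm across, top at 67 mm. Its -x end is yellow: the pointer. The frame turns with the knob; z up.
- lid (a joint): Angle of the orange lid, rad: 0 is shut flat on the deck, 1.57 upright, 2.6 fully open. A stiff hinge: it stays where it is left.
- lid_hinge (a point): Middle of the lid's hinge line, at the deck's top, beside the opening: 43 mm along the opening frame's +y. The hinge line runs along that frame's x; z is up. The lid opens up and away towards +y.
- lid_edge (a point): Middle of the lid's free edge, a round bead 10 mm thick and 82 mm long along this frame's x, 84 mm from the hinge line. The lid is a plate 82 x 82 x 5 mm. The frame turns with the lid: y points from the edge to the hinge, z out of the lid's upper side; shut, this point is 5.5 mm above the deck.
- padlock: The loose brass padlock with steel shackle, lying flat, 0.18 kg nominal. Origin at the centre of the underside of its body, which is 40 mm along x, 36 mm along y, 22 mm thick along z. The shackle, 26 mm wide and 7 mm thick, sticks out towards +x to 44 mm from the origin; overall 64 x 36 x 22 mm.
- padlock_mid (a point): Middle of the padlock's overall shape: 12 mm along the padlock's x from its origin and 11 mm up.
- dumbbell: Purple vinyl dumbbell, 2 kg, 184 mm long along x, heads 74 mm across. Origin under its middle. Bystander.
- pushup_handle: Black push-up handle: 174 mm long along x, feet 130 mm along y, hand bar up to 121 mm above the counter. Origin under its middle. Bystander.
- collar: Spring clip collar lying flat: steel ring 62 mm across with two black grips along +x, 100 mm long overall, 13 mm tall. Origin under its middle. Bystander.
- dish: White ceramic dish, 104 mm across, 28 mm tall, origin under its centre. Bystander.

How it is judged:
On the way, in this order (a step that is already met when the one before it is completed fails the run):
1. the turret has clicked to rest with the yellow pointer at the opening (within 0.1 rad) ((value of joint turret between -0.1 and 0.1 rad or value of joint turret between 6.183 and 6.383 rad) and velocity of joint turret between -0.1 and 0.1 rad/s), for 0.3 s.
2. the padlock lies in the bay under the opening, below the deck, with the pointer still at the opening ((value of joint turret between -0.1 and 0.1 rad or value of joint turret between 6.183 and 6.383 rad) and x of padlock_mid in the frame of opening between -0.035 and 0.035 m and y of padlock_mid in the frame of opening between -0.035 and 0.035 m and z of padlock_mid in the frame of opening between -0.03 and -0.005 m), for 0.2 s.
At the end, for the whole second after the job is handed in: Pointer at the opening within 0.1 rad and at rest, padlock at rest in the bay under the opening (its middle within 35 mm of the opening's centre in x and y and 5 to 30 mm below the deck's top), lid shut to within 0.08 rad (all of step 2 and value of joint lid below 0.08 rad and linear speed of padlock below 0.03 m/s and velocity of joint turret between -0.1 and 0.1 rad/s); the robot touches nothing.
It fails at once if the dumbbell was moved by more than 30 mm (distance of dumbbell from where it was at the start of the episode above 0.03 m).
It fails at once if the pushup handle was moved by more than 30 mm (distance of pushup_handle from where it was at the start of the episode above 0.03 m).
It fails at once if the collar was moved by more than 30 mm (distance of collar from where it was at the start of the episode above 0.03 m).
It fails at once if the dish was moved by more than 30 mm (distance of dish from where it was at the start of the episode above 0.03 m).
It fails at once if the padlock fell into the bay from a height (over 1.1 m/s at the opening) (horizontal distance between padlock_mid and opening below 0.05 m and height (world z) of padlock_mid below 0.075 m and linear speed of padlock above 1.1 m/s).
It also fails if it takes over 72 s, if anything falls off the work surface, if the arm or the gripper's body presses on something with over 40 N, if the wrist force passes 120 N, or if a joint passes its speed limit or range.

## Robot

A 7-joint arm with a two-finger parallel gripper is mounted at the origin on the work surface. World frame = base frame: x ahead of the robot, y to its left, z up, the work surface at z = 0. Lengths are in m, angles in rad, forces in N, time in s.
With the tool pointing down it reaches from about 0.4 to 0.85 m from the base axis. Payload 10.4 kg.
Tool frame: the origin (TCP) lies at the very end of the fingers, on their centre line; the grasp point (between the pads) lies ctrl.hold_point_z behind it (ctrl.hold_point_z is the distance from the TCP to the grasp point, in m); z points along the fingers, y is the line along which they close (so a half turn about z gives the same grasp; the last joint's range is limited). The gripper opens to 85 mm and grips with 20 to 120 N. Pads are 22 mm wide; open, the fingers measure 114 mm over their backs; the gripper's body (76 mm by 85 mm) begins 54 mm behind the grasp point. The pads swing forward as they close: fully open they stand 13 mm farther back than shut.
Start: joints at [1.112, 0.332, -0.065, 1.46, 0.022, 1.35, -0.088], TCP at [0.264, -0.567, 0.231] pointing down, gripper open.
Joint ranges: [-2.6, 2.6], [-0.5, 2.12], [-1.47, 1.34], [0.16, 2.42], [-1.27, 4.41], [0.06, 2.06], [-2.6, 2.6]. Speed limits (rad/s): [2.22, 2.22, 2.79, 2.79, 3.14, 3.14, 3.14].

## Interface

Orientations are given as a unit quaternion [w, x, y, z].
In Python, from bench import ctrl, cams, close_job gives the robot as it stands.
- The arm moves only by the shell command python3 -m crank 'ROWS' [OPENING]. ROWS is JSON, a list of rows, each an object with "travel": the shift along the tool's x, y, z normalised to -1 to 1, where 1 is 0.8 m, a list of three; "rot": the turn, a rotation vector about the tool's x, y, z normalised to -1 to 1, where 1 is 45 degrees, a list of three. In form: [{"travel": [tx, ty, tz], "rot": [ax, ay, az]}, ...]. A call has 1 to 12 rows; each row is the pose to reach, as a shift and turn from the pose commanded when the call began, along the tool's axes at that moment; what a row does not reach only later rows make up. A row lasts 1/8 s, in which the tool goes at most 62.5 mm and 10.7 degrees, less where a joint would pass 70% of its speed; a pose out of reach is approached as far as the arm can. A call with a number of a shift or a turn outside -1 to 1 is refused whole. A call with a gripper value outside its range is refused whole. OPENING is the closure, from -1 (fully open) to 1 (shut), set as the call begins (- or left out, the last holds). The fingers move at their own pace and stop on an object; the grip force is fixed at half the most. Time passes only in rows, so rows that repeat a pose let the fingers close. It gives the time, the measured TCP pose, the force, the opening and the grip force at its end, in the units of the state.
- ctrl.state(): the state, without advancing time (a new reading comes with each control period).
- cams.grab_frame(name): name is "scene" or "top"; returns a dict with "image" (384x512x3 uint8, red, green, blue), "z_map" (384x512 float32, m along the optical axis (not along the pixel's ray), 0 where there is no reading), "fovy" (degrees; the focal length in pixels is half the picture's height over the tangent of half this angle, whatever the lens; pixels are square), "cx", "cy" (the principal point, pixels), "xyz" and "attitude" of the camera in the world. Camera axes: x right, y up, looking along -z (the intrinsics and any distortion apply to the point x, -y, -z); pixel columns grow to the right and rows downward; lengths in m; the calibration is good to about 2 mm. A picture is of the moment at which its call begins.
- close_job(): hands the job in; it is judged then, once.
The state is a dict: "time_s": time; "qpos": joint angles; "qd": joint speeds; "joint_efforts": joint torques, N m; "eef_pos": TCP position; "eef_rot": TCP orientation; "ft_force": force on the tool from outside, world axes, zero at the start; "wrist_torque": the same for the moment, N m; "gripper_width": opening from 0.0 (shut) to 1.0 (fully open); "finger_force": force on a finger pad.
Only numpy, scipy, OpenCV 4.12 (cv2) and the standard library are available. Lean on these libraries where they do the work, as an engineer would, in place of code of your own. Each camera call takes 0.05 s, during which the arm holds its last target. There are 200 camera calls.

## Working session

There is one attempt and no reset: what is moved stays moved. The work goes in short steps, Python scripts to look and compute and a shell command to move; the robot and the scene stay as the last step left them, time stands still between calls to the robot, and variables do not carry over. Pictures are saved under pics/ and viewed, at most 10 in all, crops included, and the job is handed in when it is done.

```bash
ls; mkdir -p pics
cat > h.py <<'E'
import numpy as np, cv2
from scipy.spatial.transform import Rotation as R
from bench import ctrl, cams
def grab(n):
    f=cams.grab_frame(n); return f
def cloud(f):
    z=f["z_map"]; h,w=z.shape; fl=h/2/np.tan(np.radians(f["fovy"])/2)
    u,v=np.meshgrid(np.arange(w),np.arange(h))
    p=np.stack([(u-f["cx"])/fl*z,-(v-f["cy"])/fl*z,-z],-1)
    q=f["attitude"]; r=R.from_quat([q[1],q[2],q[3],q[0]])
    return (p.reshape(-1,3)@r.as_matrix().T+f["xyz"]).reshape(h,w,3)
def save(f,n): cv2.imwrite("pics/"+n,f["image"][:,:,::-1])
E
python3 - <<'E'
from h import *
for n in("scene","top"):
    f=grab(n); save(f,n+"0.png"); np.savez(n+"0.npz",im=f["image"],P=cloud(f),z=f["z_map"])
    print({k:v for k,v in f.items() if k not in("image","z_map")})
print(ctrl.state(),ctrl.hold_point_z)
E
```

```text
pics
{'fovy': 46.024462141228554, 'cx': 250.8726812839795, 'cy': 189.76829809844276, 'xyz': array([1.40074009, 0.37278425, 0.95015763]), 'attitude': array([0.51140178, 0.22257042, 0.33690335, 0.75856889])}
{'fovy': 47.74464588128686, 'cx': 261.30089040047136, 'cy': 193.45656953145232, 'xyz': array([ 3.80166255e-01, -2.27994256e-05,  1.26189761e+00]), 'attitude': array([-0.69952935, -0.0422461 ,  0.04226434,  0.71210089])}
{'time_s': 0.1, 'qpos': array([ 1.11240132,  0.33279257, -0.06470806,  1.46087956,  0.02157353,
        1.34988875, -0.08850025]), 'qd': array([ 8.47575929e-04, -1.52102652e-03,  8.14677241e-05, -1.85644480e-03,
        2.72306551e-03, -1.20159268e-03,  1.76503453e-04]), 'joint_efforts': array([ 2.02463692e-03, -6.26741910e+01,  4.96111612e-02, -3.92427063e+01,
        1.62801461e-02,  6.95649374e-03, -9.73587862e-05]), 'eef_pos': array([ 0.26369649, -0.56626885,  0.23059494]), 'eef_rot': array([-6.18607161e-04,  9.76351626e-01,  2.16187643e-01, -1.52326699e-04]), 'ft_force': array([ 0.20083537, -0.87499134, -0.61880604]), 'wrist_torque': array([ 0.0170209 , -0.03113087,  0.01580001]), 'finger_force': 0.0, 'gripper_width': 1.0027099647988578} 0.0187
```

View pics/scene0.png

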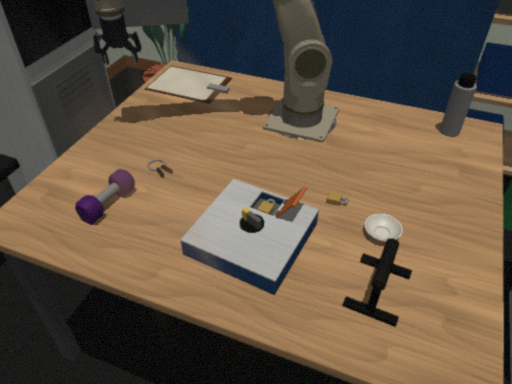

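View pics/top0.png

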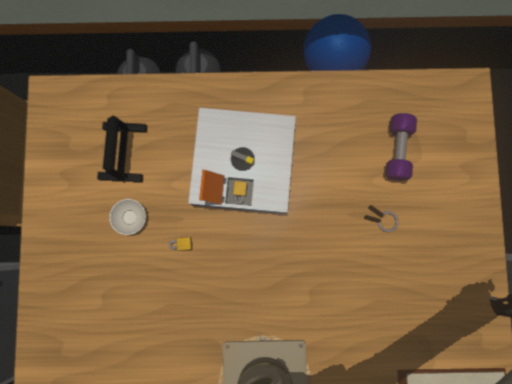

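The top view shows the caddy centred near (243,160), its knob with the yellow tip at (250,160), the opening at (240,190), the lid open at (211,187), and the padlock at (183,243) with its shackle to the left.

Run:
```python
from h import *
d=np.load("top0.npz");im,P=d["im"].astype(int),d["P"]
print("table z",[P[v,u].round(4) for v,u in((250,60),(250,440),(100,60),(100,440),(300,240))])
Z=P[...,2]
v,u=np.mgrid[:384,:512]
# deck
m=(abs(Z-.06)<.006)&(u>175)&(u<310)&(v>95)&(v<225)
r=cv2.minAreaRect(P[m][:,:2].astype(np.float32)); print("deck",r,cv2.boxPoints(r),np.median(Z[m]))
hsv=cv2.cvtColor(d["im"],cv2.COLOR_RGB2HSV)
ye=(hsv[...,0]>18)&(hsv[...,0]<32)&(hsv[...,1]>150)&(hsv[...,2]>110)
n,l,s,c=cv2.connectedComponentsWithStats(ye.astype(np.uint8))
for i in range(1,n):
    if s[i,4]>8: print("yellow",s[i],c[i],np.median(P[l==i],0).round(4))
# knob top
m=(abs(Z-.097)<.006)&(u>225)&(u<262)&(v>143)&(v<176)
r=cv2.minAreaRect(P[m][:,:2].astype(np.float32));print("knob",r,P[m].mean(0))
# padlock
m=(Z>.008)&(Z<.05)&(u>160)&(u<200)&(v>230)&(v<256)
r=cv2.minAreaRect(P[m][:,:2].astype(np.float32));print("padlock",r,P[m].mean(0),Z[m].max())
m2=m&(Z>.017);r=cv2.minAreaRect(P[m2][:,:2].astype(np.float32));print("body",r,P[m2].mean(0),np.median(Z[m2]))
m=(hsv[...,0]<12)&(hsv[...,1]>150)&(u>195)&(u<228)&(v>165)&(v<208)
print("lid",P[m].min(0),P[m].max(0)); q=P[m]; print(np.linalg.svd(q-q.mean(0),full_matrices=False)[2], q.mean(0))
big=np.hstack([cv2.resize(d["im"][90:220,180:310],None,fx=3,fy=3,interpolation=cv2.INTER_CUBIC),cv2.resize(d["im"][190:320,150:280],None,fx=3,fy=3)])
cv2.imwrite("pics/crop1.png",big[:,:,::-1])
```

```text
table z [array([0.3779, 0.5811, 0.0026]), array([ 0.3584, -0.514 , -0.0008]), array([ 0.8264,  0.6   , -0.0016]), array([ 8.050e-01, -5.434e-01,  3.000e-04]), array([0.2276, 0.0646, 0.0007])]
deck ((0.6242965459823608, 0.050312116742134094), (0.27658364176750183, 0.27765318751335144), 83.76799774169922) [[ 0.47127813 -0.0720922 ]
 [ 0.74729055 -0.10223273]
 [ 0.77731496  0.17271644]
 [ 0.50130254  0.20285696]] 0.060504312835427676
yellow [246 156   7   8  40] [249.15 159.75] [0.6132 0.0305 0.098 ]
yellow [234 182  12  13 144] [239.49305556 187.94444444] [0.5415 0.0585 0.0561]
yellow [177 237  14  14 180] [183.60555556 243.31111111] [0.3912 0.221  0.0222]
knob ((0.6230377554893494, 0.049779780209064484), (0.061947789043188095, 0.014891534112393856), 64.32169342041016) [0.6226493  0.04976058 0.09741082]
padlock ((0.38863733410835266, 0.2314731925725937), (0.04198203980922699, 0.06728627532720566), 14.527345657348633) [0.39018753 0.22722266 0.02050974] 0.0297830860891235
body ((0.38969701528549194, 0.2294268161058426), (0.03566405177116394, 0.05583025887608528), 5.2587175369262695) [0.39034632 0.22257683 0.02210088] 0.021999358075164066
lid [ 3.80166255e-01 -2.27994256e-05  6.68217921e-02] [0.58109002 0.15988878 1.26189761]
[[-0.14221256 -0.07442036  0.98703455]
 [-0.98798267  0.07166683 -0.13694564]
 [-0.06054609 -0.99464842 -0.08371795]] [0.54633862 0.12402788 0.10010843]
```

View pics/crop1.png

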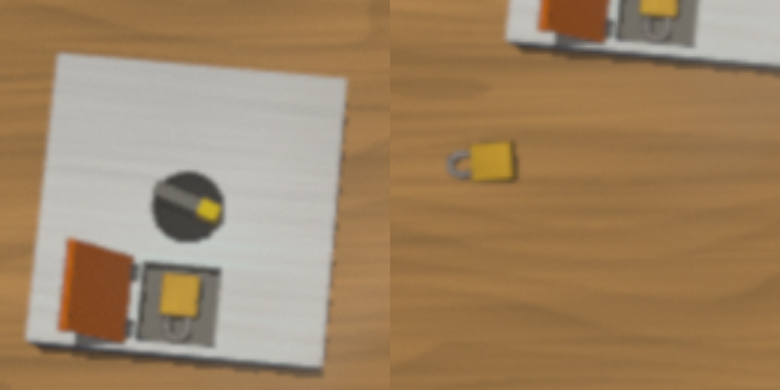

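```bash
cat >> h.py <<'E'
def rows(pos,ang,pitch=None):
    """pos target TCP, ang = world heading (deg) of tool y, tool down"""
    s=ctrl.state(); q=s["eef_rot"]; r=R.from_quat([q[1],q[2],q[3],q[0]])
    a=np.radians(ang); y=np.array([np.cos(a),np.sin(a),0]); z=np.array([0,0,-1.]); x=np.cross(y,z)
    t=R.from_matrix(np.stack([x,y,z],1))
    if pitch: t=t*R.from_rotvec(np.radians(pitch))
    d=r.inv().apply(np.array(pos)-s["eef_pos"]); w=np.degrees((r.inv()*t).as_rotvec())
    print("t%.2f"%s["time_s"],"pos",s["eef_pos"].round(4),"travel",(d/.8).round(4),"rot",(w/45).round(4),"minrows",round(max(np.linalg.norm(d)/.0625,np.linalg.norm(w)/10.7),1))
E
python3 - <<'E'
from h import *
rows([.6232,.05,.16],-24.2)
d=np.load("top0.npz");P=d["P"]
hsv=cv2.cvtColor(d["im"],cv2.COLOR_RGB2HSV)
ye=(hsv[...,1]>150)&(hsv[...,0]>18)&(hsv[...,0]<32)&(hsv[...,2]>110)
for n in("top","scene"):
    d=np.load(n+"0.npz");P=d["P"];im=d["im"];hsv=cv2.cvtColor(im,cv2.COLOR_RGB2HSV)
    near=(abs(P[...,0]-.389)<.06)&(abs(P[...,1]-.23)<.06)
    b=near&(P[...,2]>.0185)&(hsv[...,1]>140)
    a=near&(P[...,2]>.007)&(P[...,1]>.249)
    print(n,b.sum(),P[b].mean(0),cv2.minAreaRect(P[b][:,:2].astype(np.float32)),a.sum(),P[a].mean(0))
    q=P[(abs(P[...,0]-.55)<.06)&(abs(P[...,1]-.12)<.08)&(P[...,2]>.067)&(P[...,2]<.17)&(hsv[...,0]<12)&(hsv[...,1]>150)]
    c=np.array([.5326,.0600,.06]);X=np.array([.9941,-.1085,0]);Y=np.array([.1085,.9941,0])
    L=np.stack([(q-c)@X,(q-c)@Y,(q-c)[:,2]],1)
    for lo in np.arange(0,.1,.01):
        k=(L[:,2]>lo)&(L[:,2]<lo+.01)
        if k.sum()>2: print("  lid h%.2f"%lo,k.sum(),L[k].mean(0).round(4))
E
```

```text
t0.10 pos [ 0.2637 -0.5663  0.2306] travel [ 0.7326 -0.5085  0.0889] rot [-1.600e-03 -5.000e-04 -9.073e-01] minrows 11.5
top 168 [0.39019248 0.22185369 0.02255336] ((0.3903895318508148, 0.22190247476100922), (0.03566405177116394, 0.03974919393658638), 5.2587175369262695) 35 [0.3905651  0.25843302 0.01465772]
  lid h0.00 7 [0.0056 0.0503 0.0087]
  lid h0.01 40 [0.0061 0.0528 0.0146]
  lid h0.02 34 [0.0083 0.0593 0.0233]
  lid h0.03 30 [0.0138 0.0665 0.0345]
  lid h0.04 21 [0.0083 0.0733 0.0445]
  lid h0.05 13 [0.009  0.0796 0.0546]
  lid h0.06 11 [0.0094 0.0903 0.0659]
  lid h0.07 9 [-0.0084  0.0959  0.0722]
scene 83 [0.39659572 0.22374088 0.02200607] ((0.3956005275249481, 0.2245737761259079), (0.032857801765203476, 0.03494209796190262), 0.3558575510978699) 26 [0.39154155 0.25787216 0.01298957]
  lid h0.01 11 [0.0185 0.0554 0.016 ]
  lid h0.02 20 [0.0189 0.0609 0.025 ]
  lid h0.03 21 [0.0145 0.0676 0.0353]
  lid h0.04 22 [0.0156 0.074  0.0445]
  lid h0.05 22 [0.0179 0.0805 0.0543]
  lid h0.06 61 [0.0079 0.0926 0.0665]
  lid h0.07 46 [0.0065 0.0951 0.0716]
```

```bash
python3 -m crank '[{"travel":[0.7326,-0.5085,0],"rot":[0,0,-0.907]},{"travel":[0.7326,-0.5085,0],"rot":[0,0,-0.907]},{"travel":[0.7326,-0.5085,0],"rot":[0,0,-0.907]},{"travel":[0.7326,-0.5085,0],"rot":[0,0,-0.907]},{"travel":[0.7326,-0.5085,0],"rot":[0,0,-0.907]},{"travel":[0.7326,-0.5085,0],"rot":[0,0,-0.907]},{"travel":[0.7326,-0.5085,0],"rot":[0,0,-0.907]},{"travel":[0.7326,-0.5085,0],"rot":[0,0,-0.907]},{"travel":[0.7326,-0.5085,0],"rot":[0,0,-0.907]},{"travel":[0.7326,-0.5085,0],"rot":[0,0,-0.907]},{"travel":[0.7326,-0.5085,0],"rot":[0,0,-0.907]},{"travel":[0.7326,-0.5085,0],"rot":[0,0,-0.907]}]' -0.2; python3 -c "
from h import *
rows([.6232,.05,.14],-24.2);rows([.6232,.05,.074],-24.2);print(ctrl.state()['gripper_width'])"
```

```text
time_s: 1.6
eef_pos: [0.6239, 0.054, 0.2306]
eef_rot: [-0.001, 0.839, 0.545, 0.0]
ft_force: [1.0, -0.8, 0.6]
gripper_width: 0.598
finger_force: 0.0
t1.60 pos [0.6239 0.054  0.2306] travel [-0.005   0.0014  0.1133] rot [-0.002  -0.0017  0.0052] minrows 1.5
t1.60 pos [0.6239 0.054  0.2306] travel [-0.0051  0.0016  0.1958] rot [-0.002  -0.0017  0.0052] minrows 2.5
0.5980242315036927
```

```bash
python3 -m crank '[{"travel":[0,0,0.06],"rot":[0,0,0]},{"travel":[0,0,0.113],"rot":[0,0,0]},{"travel":[0,0,0.113],"rot":[0,0,0]},{"travel":[0,0,0.113],"rot":[0,0,0]}]'; python3 -c "
from h import *
rows([.6232,.05,.074],-24.2)"
```

```text
time_s: 2.1
eef_pos: [0.6242, 0.0497, 0.1427]
eef_rot: [0.0, 0.84, 0.543, 0.001]
ft_force: [0.4, 0.6, 1.0]
gripper_width: 0.603
finger_force: 0.0
t2.10 pos [0.6242 0.0497 0.1427] travel [-0.0002 -0.0014  0.0858] rot [ 0.0019 -0.0011 -0.0005] minrows 1.1
```

Well aligned now, so I'll descend over the knob and then close.

```bash
python3 -m crank '[{"travel":[0,0,0.04],"rot":[0,0,0]},{"travel":[0,0,0.07],"rot":[0,0,0]},{"travel":[0,0,0.086],"rot":[0,0,0]},{"travel":[0,0,0.086],"rot":[0,0,0]}]' && python3 -m crank '[{"travel":[0,0,0],"rot":[0,0,0]},{"travel":[0,0,0],"rot":[0,0,0]},{"travel":[0,0,0],"rot":[0,0,0]},{"travel":[0,0,0],"rot":[0,0,0]},{"travel":[0,0,0],"rot":[0,0,0]},{"travel":[0,0,0],"rot":[0,0,0]}]' 1
```

```text
time_s: 2.6
eef_pos: [0.6238, 0.0496, 0.0728]
eef_rot: [0.0, 0.84, 0.543, 0.0]
ft_force: [0.2, 0.3, 0.6]
gripper_width: 0.6
finger_force: 0.0
time_s: 3.35
eef_pos: [0.6226, 0.0504, 0.0734]
eef_rot: [-0.0, 0.84, 0.543, -0.001]
ft_force: [-9.5, 1.2, 10.7]
gripper_width: 0.15
finger_force: 60.7
```

```bash
python3 -m crank '[{"travel":[0,0,0],"rot":[0,0,0.2]},{"travel":[0,0,0],"rot":[0,0,0.4]},{"travel":[0,0,0],"rot":[0,0,0.6]},{"travel":[0,0,0],"rot":[0,0,0.8]},{"travel":[0,0,0],"rot":[0,0,0.8]}]'; python3 -m crank '[{"travel":[0,0,0],"rot":[0,0,0.2]},{"travel":[0,0,0],"rot":[0,0,0.4]},{"travel":[0,0,0],"rot":[0,0,0.6]},{"travel":[0,0,0],"rot":[0,0,0.8]},{"travel":[0,0,0],"rot":[0,0,0.8]},{"travel":[0,0,0],"rot":[0,0,0.8]}]'; python3 -c "
from h import *
rows([.6232,.05,.073],-96.2)"
```

```text
time_s: 3.98
eef_pos: [0.6219, 0.0509, 0.0734]
eef_rot: [-0.0, 0.967, 0.256, -0.001]
ft_force: [-12.7, 2.9, 12.6]
gripper_width: 0.154
finger_force: 61.0
time_s: 4.72
eef_pos: [0.6218, 0.0518, 0.0734]
eef_rot: [-0.001, 0.999, -0.053, -0.001]
ft_force: [-13.5, 3.5, 12.6]
gripper_width: 0.153
finger_force: 61.1
t4.72 pos [0.6218 0.0518 0.0734] travel [0.0019 0.002  0.0005] rot [-0.0013  0.0036  0.0021] minrows 0.0
```

```bash
python3 -m crank '[{"travel":[0,0,0],"rot":[0,0,0]},{"travel":[0,0,0],"rot":[0,0,0]},{"travel":[0,0,0],"rot":[0,0,0]},{"travel":[0,0,0],"rot":[0,0,0]},{"travel":[0,0,-0.07],"rot":[0,0,0]},{"travel":[0,0,-0.14],"rot":[0,0,0]},{"travel":[0,0,-0.14],"rot":[0,0,0]},{"travel":[0,0,-0.14],"rot":[0,0,0]}]' -0.2; python3 -c "
from h import *
rows([.3902,.2225,.18],2)"
```

```text
time_s: 5.72
eef_pos: [0.6233, 0.0494, 0.1837]
eef_rot: [0.0, 0.999, -0.054, -0.0]
ft_force: [-0.2, -0.7, -1.1]
gripper_width: 0.599
finger_force: 0.0
t5.72 pos [0.6233 0.0494 0.1837] travel [-0.3131 -0.1835  0.0047] rot [ 1.0000e-04  3.0000e-04 -2.1828e+00] minrows 9.2
```

```bash
python3 -m crank '[{"travel":[-0.313,-0.1835,0],"rot":[0,0,-1]},{"travel":[-0.313,-0.1835,0],"rot":[0,0,-1]},{"travel":[-0.313,-0.1835,0],"rot":[0,0,-1]},{"travel":[-0.313,-0.1835,0],"rot":[0,0,-1]},{"travel":[-0.313,-0.1835,0],"rot":[0,0,-1]},{"travel":[-0.313,-0.1835,0],"rot":[0,0,-1]}]' -0.5;  python3 -m crank '[{"travel":[0,0,0],"rot":[0,0,-1]},{"travel":[0,0,0],"rot":[0,0,-1]},{"travel":[0,0,0],"rot":[0,0,-1]},{"travel":[0,0,0],"rot":[0,0,-1]},{"travel":[0,0,0],"rot":[0,0,-1]}]'; python3 -m crank '[{"travel":[0,0,0.07],"rot":[0,0,-0.18]},{"travel":[0,0,0.12],"rot":[0,0,-0.18]},{"travel":[0,0,0.12],"rot":[0,0,-0.18]},{"travel":[0,0,0.12],"rot":[0,0,-0.18]}]'; python3 -c "
from h import *
rows([.3902,.2225,.006],2)
f=grab('top');save(f,'t2.png');cv2.imwrite('pics/c2.png',cv2.resize(f['image'][110:270,160:320,::-1],None,fx=3.5,fy=3.5,interpolation=cv2.INTER_CUBIC))
P=cloud(f);Z=P[...,2];v,u=np.mgrid[:384,:512]
m=(abs(Z-.097)<.006)&(u>225)&(u<262)&(v>143)&(v<176)
print(cv2.minAreaRect(P[m][:,:2].astype(np.float32)))"
```

```text
time_s: 6.48
eef_pos: [0.3879, 0.224, 0.1831]
eef_rot: [0.0, 0.942, 0.334, -0.001]
ft_force: [0.6, -0.9, -0.4]
gripper_width: 0.75
finger_force: 0.0
time_s: 7.1
eef_pos: [0.3907, 0.2217, 0.1832]
eef_rot: [-0.0, 0.745, 0.667, -0.001]
ft_force: [0.2, -0.2, -1.0]
gripper_width: 0.749
finger_force: 0.0
time_s: 7.6
eef_pos: [0.3911, 0.2229, 0.0893]
eef_rot: [0.0, 0.696, 0.718, 0.0]
ft_force: [0.1, -0.6, 1.3]
gripper_width: 0.75
finger_force: 0.0
t7.60 pos [0.3911 0.2229 0.0893] travel [-0.0006 -0.0013  0.1041] rot [ 0.001  -0.0007 -0.005 ] minrows 1.3
((0.6222257614135742, 0.05028374493122101), (0.014472074806690216, 0.06109394505620003), 84.55976867675781)
```

View pics/c2.png

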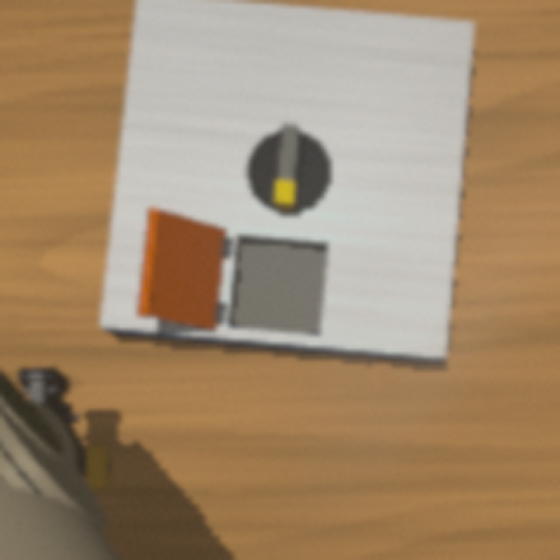

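The knob's yellow end at (285,192) now points at the opening, and the bay at (280,285) is empty. Next I'll grasp the padlock.

```bash
python3 -m crank '[{"travel":[0,-0.001,0.06],"rot":[0,0,0]},{"travel":[0,-0.001,0.09],"rot":[0,0,0]},{"travel":[0,-0.001,0.107],"rot":[0,0,0]},{"travel":[0,-0.001,0.107],"rot":[0,0,0]}]' && python3 -m crank '[{"travel":[0,0,0],"rot":[0,0,0]},{"travel":[0,0,0],"rot":[0,0,0]},{"travel":[0,0,0],"rot":[0,0,0]},{"travel":[0,0,0],"rot":[0,0,0]},{"travel":[0,0,0],"rot":[0,0,0]}]' 1;  python3 -m crank '[{"travel":[0,0,-0.07],"rot":[0,0,0]},{"travel":[0,0,-0.14],"rot":[0,0,0]},{"travel":[0,0,-0.21],"rot":[0,0,0]},{"travel":[0,0,-0.21],"rot":[0,0,0]},{"travel":[0,0,-0.21],"rot":[0,0,0]}]'; python3 -c "
from h import *
rows([.5326,.06,.17],-6.2)
for n in('scene','top'):
    f=grab(n);P=cloud(f);hsv=cv2.cvtColor(f['image'],cv2.COLOR_RGB2HSV)
    m=(abs(P[...,0]-.39)<.07)&(abs(P[...,1]-.23)<.07)&(P[...,2]>.1)&(P[...,2]<.25)&(hsv[...,1]>140)&(hsv[...,0]>15)&(hsv[...,0]<35)
    print(n,m.sum(),P[m].mean(0) if m.any() else 0,P[m].min(0) if m.any() else 0,P[m].max(0) if m.any() else 0)
    save(f,n+'3.png')
    if n=='scene': cv2.imwrite('pics/c3.png',cv2.resize(f['image'][120:260,220:420,::-1],None,fx=3.5,fy=3.5))
"
```

```text
time_s: 8.15
eef_pos: [0.39, 0.2228, 0.0029]
eef_rot: [0.0, 0.696, 0.718, 0.0]
ft_force: [0.1, 0.7, 0.5]
gripper_width: 0.752
finger_force: 0.0
time_s: 8.78
eef_pos: [0.3905, 0.223, 0.0039]
eef_rot: [0.001, 0.695, 0.719, 0.001]
ft_force: [-2.0, -1.0, 9.6]
gripper_width: 0.406
finger_force: 59.5
time_s: 9.4
eef_pos: [0.3894, 0.2223, 0.1702]
eef_rot: [0.0, 0.695, 0.719, -0.0]
ft_force: [-0.0, -0.8, -1.9]
gripper_width: 0.403
finger_force: 61.1
t9.40 pos [0.3894 0.2223 0.1702] travel [-0.2086  0.1723  0.0005] rot [0.0005 0.0007 0.1794] minrows 3.5
scene 22 [0.40011405 0.23647741 0.18304635] [0.37964763 0.20586924 0.17025619] [0.41018255 0.24222847 0.19041814]
top 33 [0.38819017 0.20346584 0.18479786] [0.37287069 0.20061007 0.17353926] [0.40727948 0.20641004 0.19073238]
```

View pics/c3.png

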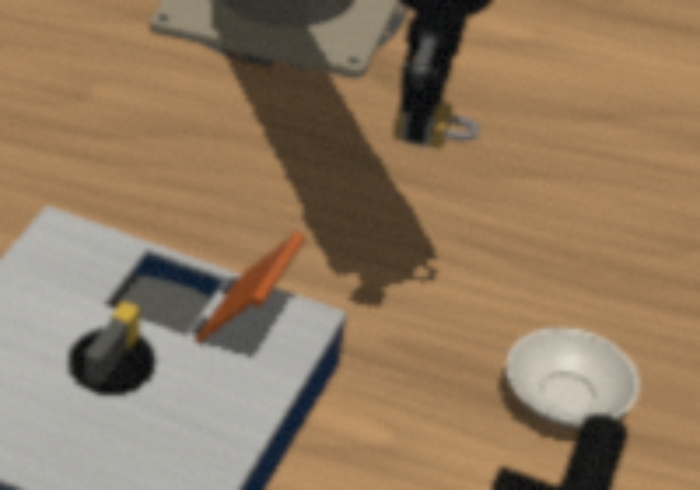

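```bash
python3 -c "
from h import *
rows([.5313,.0481,.17],-6.2)
f=grab('top');fl=192/np.tan(np.radians(f['fovy'])/2);q=f['attitude'];r=R.from_quat([q[1],q[2],q[3],q[0]])
c=[]
for u,v in((240,238),(327,242),(322,333),(232,327)):
    d=r.apply([(u/3.5+160-.4-f['cx'])/fl,-(v/3.5+110-.4-f['cy'])/fl,-1]); p=f['xyz']+d*(.06-f['xyz'][2])/d[2]; c.append(p); print(p.round(4))
print(np.mean(c,0))
"
```

```text
t9.50 pos [0.3889 0.2221 0.1693] travel [-0.2233  0.1708 -0.0011] rot [-0.0024  0.0013  0.1797] minrows 3.6
[0.571  0.0907 0.06  ]
[0.5665 0.0211 0.06  ]
[0.4934 0.0262 0.06  ]
[0.4995 0.0977 0.06  ]
[0.53261698 0.05892309 0.06      ]
```

```bash
python3 -m crank '[{"travel":[-0.223,0.171,0],"rot":[0,0,0.18]},{"travel":[-0.223,0.171,0],"rot":[0,0,0.18]},{"travel":[-0.223,0.171,0],"rot":[0,0,0.18]},{"travel":[-0.223,0.171,0],"rot":[0,0,0.18]},{"travel":[-0.223,0.171,0],"rot":[0,0,0.18]},{"travel":[-0.223,0.171,0],"rot":[0,0,0.18]}]'; python3 -c "
from h import *
rows([.5313,.0476,.042],-6.2)"
```

```text
time_s: 10.3
eef_pos: [0.5313, 0.0497, 0.1694]
eef_rot: [-0.001, 0.744, 0.668, -0.001]
ft_force: [0.0, 0.1, -1.5]
gripper_width: 0.405
finger_force: 61.0
t10.30 pos [0.5313 0.0497 0.1694] travel [-0.0027  0.0006  0.1593] rot [-0.0028 -0.0004  0.0007] minrows 2.0
```

Lower to just above the deck, check alignment, then go in.

```bash
python3 -m crank '[{"travel":[-0.002,0.0005,0.06],"rot":[0,0,0]},{"travel":[-0.002,0.0005,0.11],"rot":[0,0,0]},{"travel":[-0.002,0.0005,0.11],"rot":[0,0,0]},{"travel":[-0.002,0.0005,0.11],"rot":[0,0,0]}]'; python3 -c "
from h import *
rows([.5313,.0476,.042],-6.2)
f=grab('scene');cv2.imwrite('pics/c4.png',cv2.resize(f['image'][130:290,170:350,::-1],None,fx=3.5,fy=3.5,interpolation=cv2.INTER_CUBIC))"
```

```text
time_s: 10.8
eef_pos: [0.533, 0.0482, 0.0841]
eef_rot: [0.0, 0.744, 0.668, 0.001]
ft_force: [0.6, 0.2, -1.6]
gripper_width: 0.406
finger_force: 60.9
t10.80 pos [0.533  0.0482 0.0841] travel [-0.0009 -0.0021  0.0526] rot [ 0.002  -0.0006  0.0013] minrows 0.7
```

View pics/c4.png

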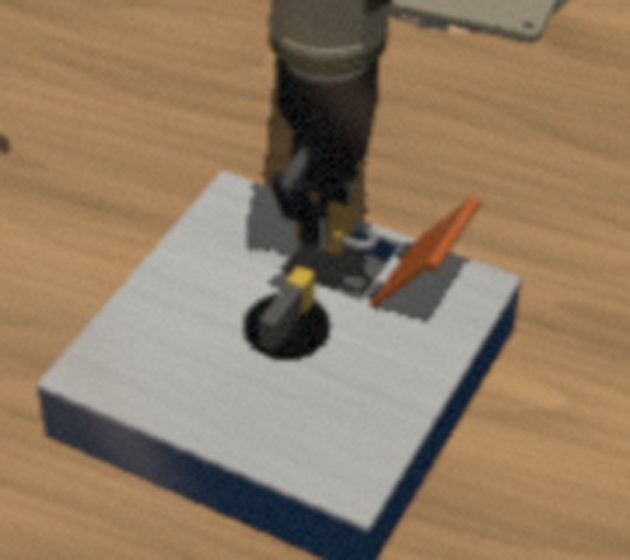

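The padlock hangs over the opening, its shackle at (365,240) short of the lid. I'll lower it gently.

```bash
python3 -m crank '[{"travel":[-0.001,-0.0015,0.014],"rot":[0,0,0]},{"travel":[-0.001,-0.0015,0.026],"rot":[0,0,0]},{"travel":[-0.001,-0.0015,0.034],"rot":[0,0,0]},{"travel":[-0.001,-0.0015,0.034],"rot":[0,0,0]}]'
```

```text
time_s: 11.35
eef_pos: [0.5308, 0.0465, 0.0547]
eef_rot: [-0.0, 0.744, 0.668, -0.0]
ft_force: [-0.1, -0.6, -1.0]
gripper_width: 0.409
finger_force: 61.0
```

```bash
python3 -m crank '[{"travel":[0,0,0.006],"rot":[0,0,0]},{"travel":[0,0,0.011],"rot":[0,0,0]},{"travel":[0,0,0.016],"rot":[0,0,0]},{"travel":[0,0,0.016],"rot":[0,0,0]}]'
```

```text
time_s: 11.85
eef_pos: [0.5309, 0.0465, 0.0421]
eef_rot: [-0.0, 0.744, 0.668, -0.0]
ft_force: [-0.2, 0.2, -2.7]
gripper_width: 0.404
finger_force: 61.0
```

```bash
python3 -m crank '[{"travel":[0,0,0],"rot":[0,0,0]},{"travel":[0,0,0],"rot":[0,0,0]},{"travel":[0,0,0],"rot":[0,0,0]},{"travel":[0,0,0],"rot":[0,0,0]}]' 0; python3 -m crank '[{"travel":[0,0,-0.02],"rot":[0,0,0]},{"travel":[0,0,-0.05],"rot":[0,0,0]},{"travel":[0,0,-0.12],"rot":[0,0,0]},{"travel":[0,0,-0.19],"rot":[0,0,0]},{"travel":[0,0,-0.19],"rot":[0,0,0]},{"travel":[0,0,-0.19],"rot":[0,0,0]}]'; python3 -c "
from h import *
f=grab('scene');P=cloud(f);hsv=cv2.cvtColor(f['image'],cv2.COLOR_RGB2HSV)
cv2.imwrite('pics/c5.png',cv2.resize(f['image'][130:290,170:350,::-1],None,fx=3.5,fy=3.5,interpolation=cv2.INTER_CUBIC))
c=np.array([.5326,.0595,.06]);X=np.array([.9941,-.1085,0]);Y=np.array([.1085,.9941,0])
def loc(q): return np.stack([(q-c)@X,(q-c)@Y,(q-c)[:,2]],1)
L=loc(P.reshape(-1,3)).reshape(P.shape);H,S=hsv[...,0],hsv[...,1]
m=(abs(L[...,0])<.04)&(abs(L[...,1])<.04)&(S>140)&(H>15)&(H<35)&(L[...,2]<.03)
print(m.sum(),L[m].mean(0),np.median(L[m],0),L[m].min(0),L[m].max(0))
m=(abs(L[...,0])<.06)&(L[...,1]>.04)&(L[...,1]<.15)&(L[...,2]>.055)&(L[...,2]<.1)&(H<12)&(S>150)
print('lid top',L[m].mean(0),L[m].max(0),L[m].min(0))
e=c+.095*Y+np.array([0,0,0]);
rows([*(c+.17*Y)[:2],.19],-6.2)"
```

```text
time_s: 12.35
eef_pos: [0.5312, 0.0465, 0.0426]
eef_rot: [0.0, 0.744, 0.668, 0.0]
ft_force: [-0.0, -0.4, 0.2]
gripper_width: 0.498
finger_force: 0.0
time_s: 13.1
eef_pos: [0.531, 0.0464, 0.1949]
eef_rot: [0.0, 0.744, 0.668, 0.0]
ft_force: [-0.2, 0.2, -0.7]
gripper_width: 0.497
finger_force: 0.0
108 [ 0.00804882 -0.00899047 -0.04231666] [ 0.01051098 -0.0075202  -0.00419296] [-0.01162472 -0.0282021  -0.81663702] [0.02594976 0.01549587 0.0002467 ]
lid top [0.0080348  0.09346833 0.06792871] [0.04410722 0.10128655 0.07309312] [-0.03940238  0.08168749  0.05582974]
t13.15 pos [0.5306 0.0464 0.194 ] travel [0.2291 0.0008 0.0049] rot [-0.0013  0.0005 -0.0003] minrows 2.9
```

View pics/c5.png

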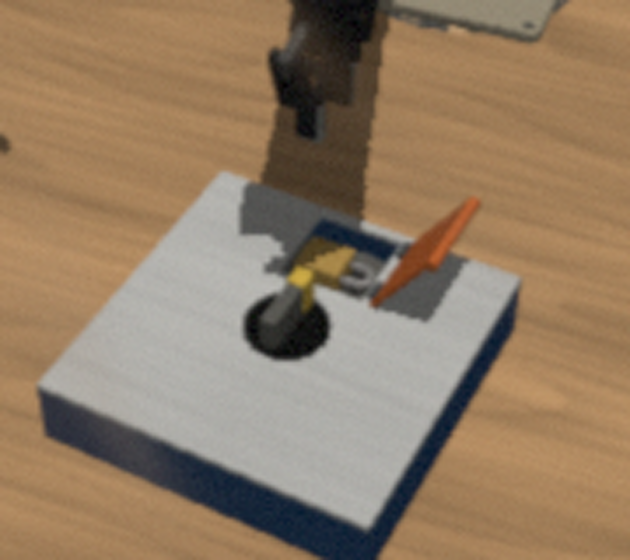

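The padlock lies in the bay: body at (322,262), shackle at (362,270). The lid still leans back at about 2.2 rad. I'll bring the closed fingers behind it.

```bash
python3 -m crank '[{"travel":[0.07,0,0],"rot":[0,0,0]},{"travel":[0.14,0,0],"rot":[0,0,0]},{"travel":[0.205,0,0],"rot":[0,0,0]},{"travel":[0.205,0,0],"rot":[0,0,0]},{"travel":[0.205,0,0],"rot":[0,0,0]},{"travel":[0.205,0,0.06],"rot":[0,0,0]},{"travel":[0.205,0,0.105],"rot":[0,0,0]},{"travel":[0.205,0,0.105],"rot":[0,0,0]},{"travel":[0.205,0,0.105],"rot":[0,0,0]}]' 1; python3 -c "
from h import *
rows([.5326,.0595,.11],-6.2)"
```

```text
time_s: 14.28
eef_pos: [0.5497, 0.209, 0.1119]
eef_rot: [0.0, 0.745, 0.667, 0.001]
ft_force: [0.9, -0.3, 1.2]
gripper_width: 0.002
finger_force: 0.0
t14.28 pos [0.5497 0.209  0.1119] travel [-0.1881 -0.0008  0.0023] rot [ 0.0017 -0.0004 -0.0019] minrows 2.4
```

```bash
python3 -m crank '[{"travel":[-0.02,0,0],"rot":[0,0,0]},{"travel":[-0.04,0,0],"rot":[0,0,0]},{"travel":[-0.056,0,0],"rot":[0,0,0]},{"travel":[-0.072,0,0],"rot":[0,0,0]},{"travel":[-0.088,0,0],"rot":[0,0,0]},{"travel":[-0.104,0,0],"rot":[0,0,0]},{"travel":[-0.12,0,0],"rot":[0,0,0]},{"travel":[-0.136,0,0],"rot":[0,0,0]},{"travel":[-0.152,0,0],"rot":[0,0,0]},{"travel":[-0.168,0,0],"rot":[0,0,0]},{"travel":[-0.188,0,0],"rot":[0,0,0]},{"travel":[-0.188,0,0],"rot":[0,0,0]}]'; python3 -c "
from h import *
rows([.5326,.0595,.068],-6.2)
f=grab('scene')
cv2.imwrite('pics/c6.png',cv2.resize(f['image'][130:290,170:350,::-1],None,fx=3.5,fy=3.5,interpolation=cv2.INTER_CUBIC))"
```

```text
time_s: 15.78
eef_pos: [0.5325, 0.0581, 0.1104]
eef_rot: [0.0, 0.745, 0.667, -0.0]
ft_force: [-0.3, 0.6, 0.1]
gripper_width: 0.002
finger_force: 0.0
t15.78 pos [0.5325 0.0581 0.1104] travel [ 0.0018 -0.0001  0.053 ] rot [-0.0002  0.0012 -0.0033] minrows 0.7
```

View pics/c6.png

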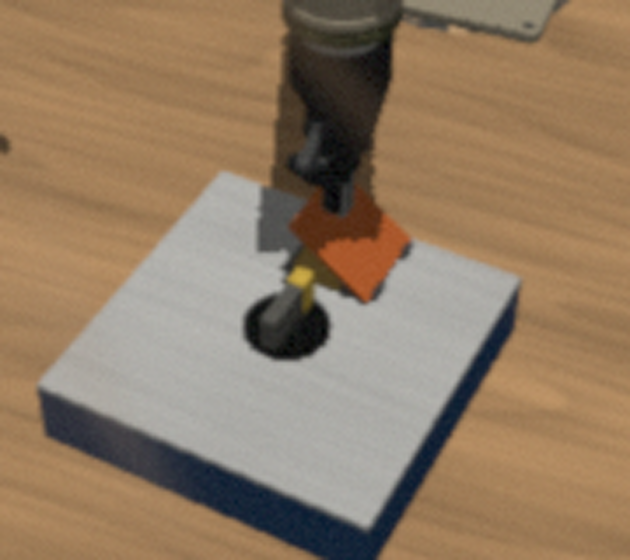

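The lid leans over the bay at roughly 45 degrees, with the fingers on its upper face at (340,205). I'll follow it down.

```bash
python3 -m crank '[{"travel":[-0.006,0,0.01],"rot":[0,0,0]},{"travel":[-0.012,0,0.02],"rot":[0,0,0]},{"travel":[-0.018,0,0.03],"rot":[0,0,0]},{"travel":[-0.024,0,0.04],"rot":[0,0,0]},{"travel":[-0.03,0,0.047],"rot":[0,0,0]},{"travel":[-0.03,0,0.05],"rot":[0,0,0]},{"travel":[-0.03,0,0.05],"rot":[0,0,0]}]'
```

```text
time_s: 16.7
eef_pos: [0.53, 0.0361, 0.0704]
eef_rot: [0.0, 0.744, 0.668, -0.0]
ft_force: [0.1, -0.9, -1.0]
gripper_width: 0.001
finger_force: 0.0
```

```bash
python3 -m crank '[{"travel":[0,0,0.002],"rot":[0,0,0]},{"travel":[0,0,0.0035],"rot":[0,0,0]},{"travel":[0,0,0.0035],"rot":[0,0,0]}]'
```

```text
time_s: 17.08
eef_pos: [0.53, 0.0362, 0.0677]
eef_rot: [0.0, 0.744, 0.668, -0.0]
ft_force: [-0.2, 0.2, -0.8]
gripper_width: -0.001
finger_force: 0.0
```

```bash
python3 -m crank '[{"travel":[0,0,0.0015],"rot":[0,0,0]},{"travel":[0,0,0.003],"rot":[0,0,0]},{"travel":[0,0,0.003],"rot":[0,0,0]}]'
```

```text
time_s: 17.45
eef_pos: [0.5301, 0.0361, 0.0656]
eef_rot: [0.0, 0.744, 0.668, -0.0]
ft_force: [-1.5, -0.9, 4.5]
gripper_width: 0.001
finger_force: 2.1
```

```bash
python3 -m crank '[{"travel":[0,0,0.0015],"rot":[0,0,0]},{"travel":[0,0,0.0015],"rot":[0,0,0]}]'
```

```text
time_s: 17.7
eef_pos: [0.5303, 0.0361, 0.0653]
eef_rot: [0.0, 0.744, 0.668, -0.0]
ft_force: [-6.4, -1.6, 15.3]
gripper_width: -0.003
finger_force: 7.8
```

Hard stop: the lid is seated. I'll retreat and check.

```bash
python3 -m crank '[{"travel":[0,0,-0.06],"rot":[0,0,0]},{"travel":[0,0,-0.13],"rot":[0,0,0]},{"travel":[0,0,-0.2],"rot":[0,0,0]},{"travel":[-0.07,0,-0.2],"rot":[0,0,0]},{"travel":[-0.14,0,-0.2],"rot":[0,0,0]},{"travel":[-0.2,0,-0.2],"rot":[0,0,0]},{"travel":[-0.2,0,-0.2],"rot":[0,0,0]},{"travel":[-0.2,0,-0.2],"rot":[0,0,0]},{"travel":[-0.2,0,-0.2],"rot":[0,0,0]}]'; python3 -c "
from h import *
c=np.array([.5326,.0595,.06]);X=np.array([.9941,-.1085,0]);Y=np.array([.1085,.9941,0])
for n in('top','scene'):
    f=grab(n);P=cloud(f);hsv=cv2.cvtColor(f['image'],cv2.COLOR_RGB2HSV);D=P-c
    L=np.stack([D@X,D@Y,D[...,2]],-1)
    m=(abs(L[...,0])<.05)&(abs(L[...,1])<.07)&(hsv[...,0]<12)&(hsv[...,1]>150)&(abs(L[...,2])<.1)
    q=L[m];print(n,m.sum(),q.mean(0),np.linalg.lstsq(np.c_[q[:,:2],np.ones(len(q))],q[:,2],rcond=None)[0])
    k=(abs(P[...,2]-.097)<.006)&(np.hypot(P[...,0]-.6232,P[...,1]-.05)<.036)
    print(cv2.minAreaRect(P[k][:,:2].astype(np.float32)))
    cv2.imwrite('pics/c7'+n+'.png',cv2.resize(f['image'][130:290,170:350,::-1],None,fx=3.5,fy=3.5,interpolation=cv2.INTER_CUBIC))
"
```

```text
time_s: 18.82
eef_pos: [0.5129, -0.1214, 0.2241]
eef_rot: [-0.0, 0.744, 0.669, 0.0]
ft_force: [-0.3, -0.1, -0.6]
gripper_width: 0.003
finger_force: 0.0
top 31 [ 0.00514481 -0.0357838   0.01041772] [ 0.01633269 -0.06078473  0.00815858]
((0.6222939491271973, 0.050280097872018814), (0.013966095633804798, 0.061392925679683685), 84.15190124511719)
scene 572 [0.00165109 0.00115181 0.00581665] [ 0.00938581 -0.02023987  0.00582447]
((0.6239737272262573, 0.05131544917821884), (0.01818710006773472, 0.06522222608327866), 85.27709197998047)
```

View pics/c7scene.png

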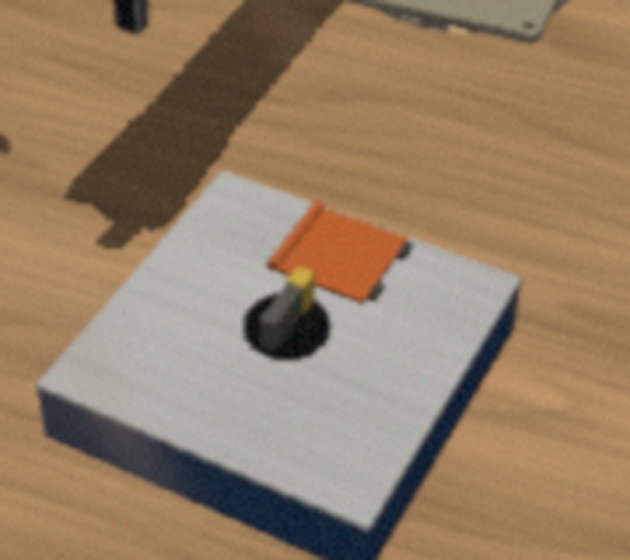

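The lid lies flat over the opening (bead at (295,235), hinges at (375,290) and (405,248)), at about 0.02 rad. The pointer is still at the opening and the arm is clear.

```bash
python3 -c "
from bench import close_job
print(close_job())"
```

```text
the job is handed in; nothing more can be done
None
```

The padlock is in the bay, the knob has clicked with its yellow end at the opening, and the lid is shut to about 0.02 rad by camera; I handed the job in at about 19 s and saw no verdict.

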